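Load two power adapters evenly into a light carton on a bench scale

ROBOT

A 6-joint arm with a two-finger parallel gripper is mounted at the origin on the work surface. World frame = base frame: x ahead of the robot, y to its left, z up, the work surface at z = 0. Lengths are in m, angles in rad, forces in N, time in s.
With the tool pointing down it reaches from about 0.3 to 0.85 m from the base axis. Payload 5.4 kg.
Tool frame: the origin (TCP) lies at the very end of the fingers, on their centre line; the grasp point (between the pads) lies 19 mm behind it; z points along the fingers, y is the direction in which the jaws open and shut (so a half turn about z gives the same grasp; the last joint's range is limited). The gripper opens to 85 mm and grips with 20 to 120 N. Pads are 22 mm wide; open, the fingers measure 114 mm over their backs; the gripper's body (76 mm by 85 mm) begins 54 mm behind the grasp point. The pads swing forward as they close: fully open they stand 13 mm farther back than shut.
Start: joints at [-1.346, 0.158, 1.597, -0, 1.386, -0.21], TCP at [0.242, -0.521, 0.231] pointing down, gripper open.
Joint ranges: [-2.91, 2.91], [-0.94, 2.29], [0.18, 2.7], [-1.29, 4.43], [0.17, 2.64], [-3, 3]. Speed limits (rad/s): [2.57, 2.57, 3.14, 3.14, 3.14, 3.14].

INTERFACE

Orientations are given as a 3x3 rotation matrix whose columns are the frame's x, y, z axes.
In Python, from workcell import robot, cams, finder gives the robot as it stands.
- The arm moves only by the tool play_rows, never from a script. Its argument "rows" is a list of rows, each an object with "travel": the shift along the tool's x, y, z in cm, a list of three; "twist": the turn, a rotation vector about the tool's x, y, z in rad, a list of three; "fingers": the opening, from 0 (shut) to 1 (fully open). A call has 1 to 8 rows; each row is the pose to reach, as a shift and turn from the pose commanded when the call began, along the tool's axes at that moment; what a row does not reach only later rows make up. A row lasts 1/12 s, in which the tool goes at most 41.7 mm and 7.16 degrees, less where a joint would pass 70% of its speed; a pose out of reach is approached as far as the arm can. A call with a gripper value outside its range is refused whole. The fingers move at their own pace and stop on an object; "grip_force" is the grip in N (left out, the last holds). Time passes only in rows, so rows that repeat a pose let the fingers close. It gives the time, the measured TCP pose, the force and the opening at its end, in the units of the state.
- robot.observe(): the state, without advancing time (a new reading comes with each control period).
- cams.camera(name): name is "side" or "top" or "wrist"; returns a dict with "img" (384x512x3 uint8, blue, green, red), "fovy" (degrees; the focal length in pixels is half the picture's height over the tangent of half this angle, whatever the lens; pixels are square), "cx", "cy" (the principal point, pixels), "R" (3x3) and "t" (3): a world point X has camera coordinates R X + t; the wrist camera has in their place "T_tool_cam" (4x4, takes a point from camera to tool coordinates, whose origin is the TCP and whose axes are the flange's). Camera axes: x right, y down, z forward; pixel columns grow to the right and rows downward; lengths in m; the calibration is good to about 2 mm. A picture is of the moment at which its call begins: read the wrist's pose just before it. There is no depth.
- robot.job_done(): hands the job in, once; it reports no verdict.
Trained networks look in a picture, given as the dict that the camera call returned (one of the last four; its "shot" number tells which), for a name from the list of things; names that differ only in an ending like _2 or _b are one class to them, and where a whole thing is asked for, a point or a joint stands for the part that bears it (a point fixed in the world has none). Each returns a list of dicts, best first, with "score" (0 to 1); they miss things now and then, are a little off and sometimes report something else, mostly with a low value. They report only what shows in the picture. A call takes as long as a camera call. They do not tell look-alikes from the thing itself.
- finder.look_for(picture, name): "box" ([left, top, width, height] as shares, 0 to 1, of the picture: columns of its width, rows of its height, round what is visible of it).
- finder.pinpoint(picture, name): "at" ([column, row] as shares, 0 to 1, of the picture: columns of its width, rows of its height: a listed point, or the origin of a listed thing).
The state is a dict: "time_s": time; "q": joint angles; "qvel": joint speeds; "effort": joint torques, N m; "tcp_pos": TCP position; "ee_rot": TCP orientation; "wrist_force": force on the tool from outside, world axes, zero at the start; "moment": the same for the moment, N m; "finger_gap": opening from 0.0 (shut) to 1.0 (fully open).
Only numpy, scipy, OpenCV 4.12 (cv2) and the standard library are available. Lean on these libraries where they do the work, as an engineer would, in place of code of your own. Each camera call takes 0.05 s, during which the arm holds its last target. There are 200 camera calls.

TASK

Weigh the two laptop power adapters (the two long black bricks on the blue-green mat) together: put both into the light open carton that stands on the small bench scale, one in the middle of each end half of the carton, lying flat on its floor, so that the load is even. Set them down gently rather than dropping them; the carton must never tip, and must end up level and still centred on the scale.

Things in the scene. Friction and masses are not known exactly. Their poses are not given: they have to be found in the camera images.
- carton: light open-topped cardboard carton, 60 g, outside 148 x 228 x 50 mm (x, y, z), walls and floor 4 mm thick; loose on the scale pan, overhanging it at both ends. Origin: centre of its underside; y along its 228 mm length, z up. The middles of its two end halves lie at y = +55 and -55 mm, x = 0. It tips if the first adapter is put close to an end wall (centre more than about 78 mm from the carton's middle)
- scale: small bench scale, fixed; grey base with its display on the robot's side, and a steel pan 130 x 130 mm whose top is 40 mm above the bench. Origin: on the bench under the pan's centre. The carton starts centred on the pan to about 3 mm
- adapter_a_center (a point): centre (half-way up) of one of the two identical laptop power adapters without cables: a long black plastic brick 95 x 42 x 30 mm (length x width x height), about 200 g, lying flat on the blue-green mat (mat top 3 mm above the bench). x along its length, y across its 42 mm width, z up. The other things on the mat are bystanders: a black square plug charger (44 mm, with prongs), a round dust blower, an electric screwdriver
- adapter_b_center (a point): centre (half-way up) of the other of the two identical laptop power adapters without cables: a long black plastic brick 95 x 42 x 30 mm (length x width x height), about 200 g, lying flat on the blue-green mat (mat top 3 mm above the bench). x along its length, y across its 42 mm width, z up. The other things on the mat are bystanders: a black square plug charger (44 mm, with prongs), a round dust blower, an electric screwdriver
Things that resemble listed ones, but are neither listed nor needed, are in the scene too. Leave any turquoise, white or yellow look-alike of the part that bears adapter_a_center alone.

How it is judged:
At the end, for the whole second after the job is handed in: Both adapters lie flat on the carton's floor, one in each end half, each centre within 22 mm of the middle of its half along the carton's length and within 26 mm of the lengthwise centre line; the carton is level within 5 degrees, its centre within 25 mm of the pan's centre; everything is at rest (((y of adapter_a_center in the frame of carton between 0.033 and 0.077 m and y of adapter_b_center in the frame of carton between -0.077 and -0.033 m) or (y of adapter_a_center in the frame of carton between -0.077 and -0.033 m and y of adapter_b_center in the frame of carton between 0.033 and 0.077 m)) and x of adapter_a_center in the frame of carton between -0.026 and 0.026 m and z of adapter_a_center in the frame of carton between 0.01 and 0.026 m and x of adapter_b_center in the frame of carton between -0.026 and 0.026 m and z of adapter_b_center in the frame of carton between 0.01 and 0.026 m and angle between carton's own z axis and vertical below 0.09 rad and horizontal distance between carton and scale below 0.025 m and linear speed of each of carton, adapter_a, adapter_b below 0.02 m/s); the robot touches nothing.
It fails at once if the carton tips by more than 10 degrees (angle between carton's own z axis and vertical above 0.175 rad).
It fails at once if an adapter is dropped into the carton from more than about 25 mm (faster than 0.7 m/s within 90 mm of the carton's underside centre) ((distance between adapter_a_center and carton below 0.09 m and linear speed of adapter_a above 0.7 m/s) or (distance between adapter_b_center and carton below 0.09 m and linear speed of adapter_b above 0.7 m/s)).
It also fails if it takes over 53 s, if anything falls off the work surface, if the arm or the gripper's body presses on something with over 40 N, if the wrist force passes 120 N, or if a joint passes its speed limit or range.

## Working session

There is one attempt and no reset: what is moved stays moved. The work goes in short steps, Python scripts to look and compute and a tool call to move; the robot and the scene stay as the last step left them, time stands still between calls to the robot, and variables do not carry over. Pictures are saved under pics/ and viewed, about 8 in all and at most 12, crops included, and the job is handed in when it is done.

Besides the shell and the picture viewer there is one more tool, called as name(argument=value, ...) on one line, values as JSON. play_rows: Moves the arm, as the interface text tells. Its arguments: {"type":"object","properties":{"rows":{"type":"array","items":{"type":"object","properties":{"travel":{"type":"array","items":{"type":"number"}},"twist":{"type":"array","items":{"type":"number"}},"fingers":{"type":"number"}}}},"grip_force":{"type":"number"}},"required":["rows"]}

```bash
mkdir -p pics; cat > h.py <<'E'
import numpy as np, cv2
from workcell import robot, cams, finder
def K(p):
    f=p["img"].shape[0]/2/np.tan(np.radians(p["fovy"])/2); return f,p["cx"],p["cy"]
def ray(p,uv,s=None):
    f,cx,cy=K(p); d=np.array([(uv[0]-cx)/f,(uv[1]-cy)/f,1.])
    if "R" in p: R=np.array(p["R"]);t=np.array(p["t"]); return -R.T@t, R.T@d
    T=np.array(p["T_tool_cam"]); Rt=np.array(s["ee_rot"]); 
    return Rt@T[:3,3]+np.array(s["tcp_pos"]), Rt@(T[:3,:3]@d)
def onz(p,uv,z,s=None):
    o,d=ray(p,uv,s); return o+d*(z-o[2])/d[2]
E
python3 - <<'E'
from h import *
s=robot.observe(); print(s["time_s"],np.round(s["tcp_pos"],3),np.round(s["ee_rot"],3))
for n in ("top","side"):
    p=cams.camera(n); cv2.imwrite(f"pics/{n}0.png",cv2.resize(p["img"],(800,600),interpolation=cv2.INTER_CUBIC))
    for nm,z in (("adapter_a_center",.018),("carton",.04),("scale",0)):
        for r in finder.pinpoint(p,nm)[:4]:
            uv=np.array(r["at"])*[512,384]; print(n,nm,round(r["score"],2),uv.round(1),onz(p,uv,z).round(4))
E
```

```text
0.0 [ 0.242 -0.521  0.23 ] [[ 0.907  0.421 -0.   ]
 [ 0.421 -0.907  0.002]
 [ 0.    -0.002 -1.   ]]
top adapter_a_center 0.89 [321.4 179.7] [ 0.4718 -0.421   0.018 ]
top adapter_a_center 0.64 [282.2 181.3] [ 0.4648 -0.2994  0.018 ]
top adapter_a_center 0.62 [393.1 164. ] [ 0.5249 -0.6445  0.018 ]
top adapter_a_center 0.61 [262.8 252.1] [ 0.2457 -0.2423  0.018 ]
side adapter_a_center 0.68 [254.4 187.1] [ 0.4637 -0.3013  0.018 ]
side adapter_a_center 0.59 [259.3 118.1] [ 0.5229 -0.633   0.018 ]
side adapter_a_center 0.51 [257.8 158.3] [ 0.4821 -0.4304  0.018 ]
side carton 0.63 [197.7 324.4] [0.4952 0.2007 0.04  ]
```

View pics/top0.png

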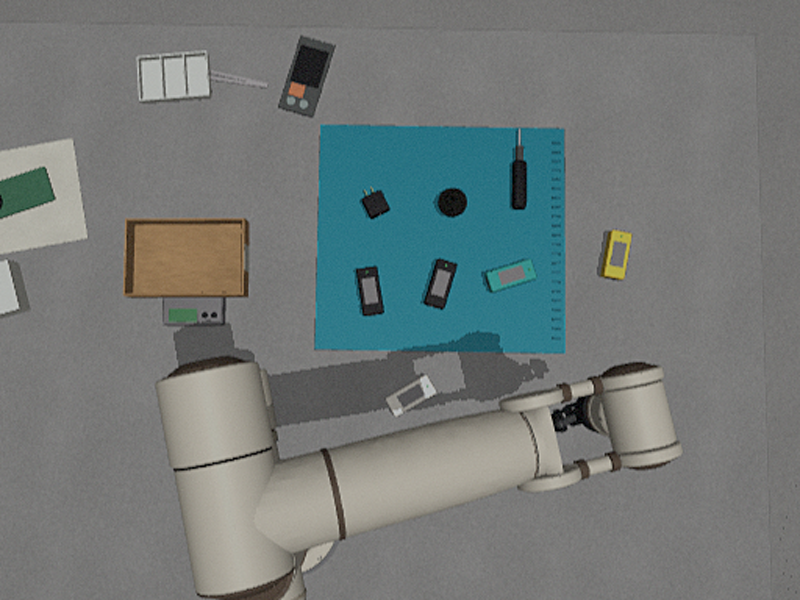

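View pics/side0.png

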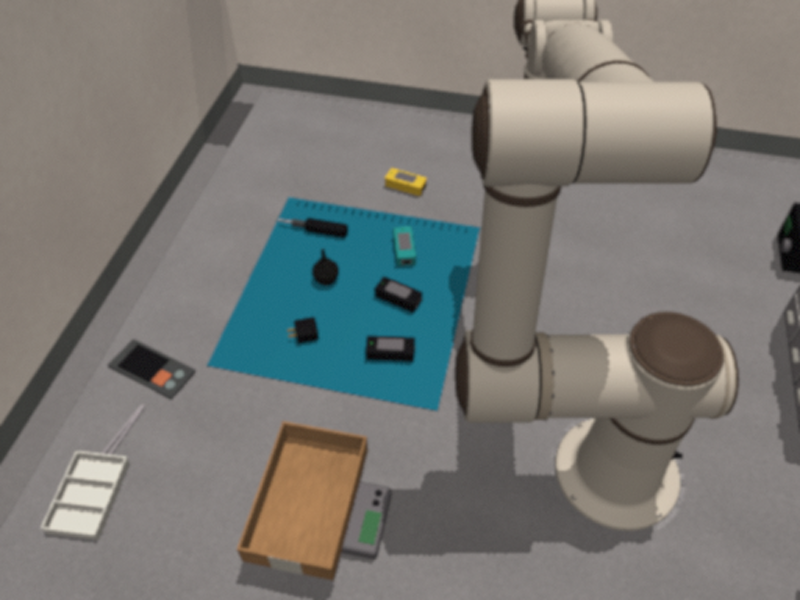

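The top view shows the two black adapters at about (370,290) and (440,284) in the 800 px picture. The carton spans (125–248, 218–297), with its length along the image's horizontal. The turquoise, white and yellow bricks are look-alikes. Next I measure by segmentation.

```bash
python3 - <<'E'
from h import *
p=cams.camera("top"); im=p["img"]; hsv=cv2.cvtColor(im,cv2.COLOR_BGR2HSV)
def rect(mask,z,c0,tag):
    cs,_=cv2.findContours(mask,cv2.RETR_EXTERNAL,cv2.CHAIN_APPROX_NONE)
    for c in cs:
        if cv2.contourArea(c)<150: continue
        W=np.array([onz(p,q[0],z)[:2] for q in c],np.float32)
        r=cv2.minAreaRect(W*1000); m=cv2.moments(c); print(tag,"px",round(m['m10']/m['m00']),round(m['m01']/m['m00']),"c mm",np.round(r[0],1),"size",np.round(r[1],1),"ang",round(r[2],1), "corners",cv2.boxPoints(r).round(0).tolist())
mask=np.zeros(im.shape[:2],np.uint8); sub=(slice(165,210),slice(215,310))
blue=cv2.inRange(hsv,(85,100,40),(105,255,255)); mask[sub]=255-blue[sub]
mask[:, 307:]=0
rect(mask,.033,0,"ad")
br=cv2.inRange(hsv,(5,60,30),(20,255,255)); br[:,180:]=0; br=cv2.morphologyEx(br,cv2.MORPH_CLOSE,np.ones((5,5),np.uint8)); rect(br,.09,0,"carton")
print(np.array(p["R"]).round(3),p["t"],-np.array(p["R"]).T@np.array(p["t"]))
E
```

```text
ad px 236 186 c mm [ 446.5 -157.7] size [93.4 40.5] ang 10.0 corners [[397.0, -146.0], [404.0, -186.0], [496.0, -170.0], [489.0, -130.0]]
ad px 281 181 c mm [ 463.3 -296.1] size [40.9 93.4] ang 74.0 corners [[413.0, -303.0], [502.0, -329.0], [514.0, -289.0], [424.0, -264.0]]
carton px 164 379 c mm [-109.7   64.8] size [ 35.9 142.4] ang 1.8 corners [[-130.0, 135.0], [-125.0, -7.0], [-90.0, -6.0], [-94.0, 136.0]]
carton px 131 233 c mm [297.8 146.2] size [ 17.6 138.9] ang 12.5 corners [[274.0, 212.0], [304.0, 77.0], [321.0, 80.0], [291.0, 216.0]]
carton px 118 165 c mm [499.2 191.4] size [152.7 236.3] ang 1.0 corners [[421.0, 308.0], [425.0, 72.0], [578.0, 75.0], [573.0, 311.0]]
[[ 0.017 -1.     0.002]
 [-0.995 -0.017 -0.095]
 [ 0.095 -0.    -0.995]] [-0.20556313  0.44452144  1.51197206] [ 0.3024198  -0.19754415  1.54771884]
```

```bash
cat > goto.py <<'E'
import sys
from h import *
from scipy.spatial.transform import Rotation as Ro
def go(x,y,z,yaw):
    s=robot.observe(); R=np.array(s["ee_rot"]); a=np.radians(yaw)
    Rt=np.array([[np.cos(a),np.sin(a),0],[np.sin(a),-np.cos(a),0],[0,0,-1]])
    print("t",round(s["time_s"],2),"tcp",np.round(s["tcp_pos"],4),"gap",round(s["finger_gap"],3),"F",np.round(s["wrist_force"],1),
     "travel",(R.T@(np.array([x,y,z])-s["tcp_pos"])*100).round(2),"twist",Ro.from_matrix(R.T@Rt).as_rotvec().round(4))
if __name__=="__main__": go(*map(float,sys.argv[1:]))
E
python3 goto.py .4465 -.1577 .15 10
```

```text
t 0.45 tcp [ 0.2422 -0.5214  0.2312] gap 1.002 F [ 0.1  0.5 -0.6] travel [ 33.85 -24.38   8.13] twist [-2.000e-04  0.000e+00  2.603e-01]
```

play_rows(rows=[{"travel":[33.9,-24.4,0],"twist":[0,0,0.26],"fingers":1},{"travel":[33.9,-24.4,4],"twist":[0,0,0.26],"fingers":1},{"travel":[33.9,-24.4,8.1],"twist":[0,0,0.26],"fingers":1},{"travel":[33.9,-24.4,8.1],"twist":[0,0,0.26],"fingers":1},{"travel":[33.9,-24.4,8.1],"twist":[0,0,0.26],"fingers":1},{"travel":[33.9,-24.4,8.1],"twist":[0,0,0.26],"fingers":1},{"travel":[33.9,-24.4,8.1],"twist":[0,0,0.26],"fingers":1},{"travel":[33.9,-24.4,8.1],"twist":[0,0,0.26],"fingers":1}])

```text
time_s: 1.12
tcp_pos: [0.403, -0.2349, 0.171]
ee_rot: [[0.985, 0.173, 0.001], [0.173, -0.985, -0.001], [0.001, 0.001, -1.0]]
wrist_force: [0.9, -0.7, -1.0]
finger_gap: 1.001
```

```bash
python3 goto.py .4465 -.1577 .15 10
```

```text
t 1.12 tcp [ 0.403  -0.2349  0.171 ] gap 1.001 F [ 0.9 -0.7 -1. ] travel [ 5.63 -6.85  2.1 ] twist [ 0.0007 -0.0006 -0.0002]
```

play_rows(rows=[{"travel":[5,-6,2.1],"twist":[0,0,0],"fingers":1},{"travel":[5,-6,2.1],"twist":[0,0,0],"fingers":1},{"travel":[5,-6,2.1],"twist":[0,0,0],"fingers":1},{"travel":[5,-6,2.1],"twist":[0,0,0],"fingers":1},{"travel":[5,-6,2.1],"twist":[0,0,0],"fingers":1}])

```text
time_s: 1.53
tcp_pos: [0.4412, -0.1691, 0.1504]
ee_rot: [[0.985, 0.175, 0.0], [0.175, -0.985, -0.001], [0.0, 0.001, -1.0]]
wrist_force: [0.1, -0.6, 0.4]
finger_gap: 1.001
```

```bash
python3 - <<'E'
from h import *
s=robot.observe(); p=cams.camera("wrist"); cv2.imwrite("pics/w1.png",p["img"])
for r in finder.pinpoint(p,"adapter_a_center")[:4]:
    uv=np.array(r["at"])*[512,384]; print(round(r["score"],2),uv.round(1),onz(p,uv,.018,s).round(4))
hsv=cv2.cvtColor(p["img"],cv2.COLOR_BGR2HSV)
m=255-cv2.inRange(hsv,(85,90,30),(105,255,255))
cs,_=cv2.findContours(m,cv2.RETR_EXTERNAL,cv2.CHAIN_APPROX_NONE)
for c in cs:
    if cv2.contourArea(c)<400: continue
    W=np.array([onz(p,q[0],.033,s)[:2] for q in c],np.float32)*1000; r=cv2.minAreaRect(W); print(cv2.boundingRect(c),np.round(r[0],1),np.round(r[1],1),round(r[2],1))
E
python3 goto.py .4465 -.1577 .007 10
```

```text
0.66 [507.3 189.9] [ 0.4858 -0.4353  0.018 ]
(228, 153, 38, 72) [ 441.3 -158.8] [74.9 37.3] 10.6
(347, 145, 72, 88) [ 465.  -295.6] [38.  88.6] 74.0
(429, 0, 80, 46) [ 620.6 -319.2] [33.9 65.3] 10.0
(270, 0, 49, 19) [ 605.  -172.1] [13.2 40.5] 10.0
(0, 0, 512, 384) [ 397.5 -176.9] [423.1 658.2] 9.9
t 1.63 tcp [ 0.4411 -0.1702  0.1507] gap 0.999 F [ 0.6 -0.3 -0.2] travel [ 0.74 -1.15 14.37] twist [ 0.0011 -0.0007 -0.0014]
```

View pics/w1.png

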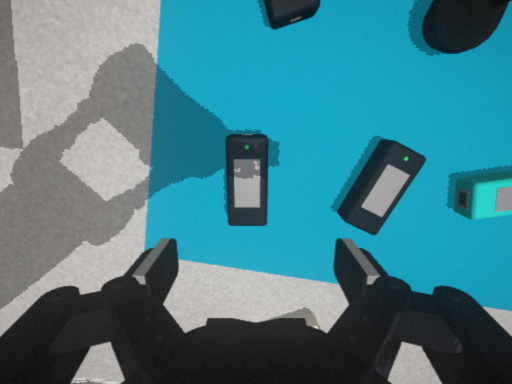

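The wrist view has adapter 1 at (227–268, 132–226) and adapter 2 at (338–425, 138–234), which agrees with the top view. Going down on adapter 1.

play_rows(rows=[{"travel":[0.7,-1.15,2],"twist":[0,0,0],"fingers":1},{"travel":[0.7,-1.15,6],"twist":[0,0,0],"fingers":1},{"travel":[0.7,-1.15,9],"twist":[0,0,0],"fingers":1},{"travel":[0.7,-1.15,12],"twist":[0,0,0],"fingers":1},{"travel":[0.7,-1.15,13.5],"twist":[0,0,0],"fingers":1},{"travel":[0.7,-1.15,14.3],"twist":[0,0,0],"fingers":1},{"travel":[0.7,-1.15,14.3],"twist":[0,0,0],"fingers":1},{"travel":[0.7,-1.15,14.3],"twist":[0,0,0],"fingers":1}])

```text
time_s: 2.3
tcp_pos: [0.4465, -0.1575, 0.0079]
ee_rot: [[0.985, 0.173, 0.001], [0.173, -0.985, -0.001], [0.001, 0.001, -1.0]]
wrist_force: [1.1, 0.3, 0.8]
finger_gap: 1.0
```

play_rows(rows=[{"travel":[0,0,0],"twist":[0,0,0],"fingers":0.2},{"travel":[0,0,0],"twist":[0,0,0],"fingers":0.2},{"travel":[0,0,0],"twist":[0,0,0],"fingers":0.2},{"travel":[0,0,0],"twist":[0,0,0],"fingers":0.2},{"travel":[0,0,0],"twist":[0,0,0],"fingers":0.2},{"travel":[0,0,0],"twist":[0,0,0],"fingers":0.2},{"travel":[0,0,0],"twist":[0,0,0],"fingers":0.2},{"travel":[0,0,0],"twist":[0,0,0],"fingers":0.2}], grip_force=40)

```text
time_s: 2.97
tcp_pos: [0.447, -0.157, 0.0083]
ee_rot: [[0.985, 0.174, 0.002], [0.174, -0.985, -0.001], [0.001, 0.002, -1.0]]
wrist_force: [0.4, -0.9, 6.2]
finger_gap: 0.484
```

play_rows(rows=[{"travel":[0,0,-1],"twist":[0,0,0],"fingers":0.2},{"travel":[0,0,-3],"twist":[0,0,0],"fingers":0.2},{"travel":[0,0,-6],"twist":[0,0,0],"fingers":0.2},{"travel":[0,0,-9],"twist":[0,0,0],"fingers":0.2},{"travel":[0,0,-12],"twist":[0,0,0],"fingers":0.2},{"travel":[0,0,-14],"twist":[0,0,0],"fingers":0.2},{"travel":[0,0,-14],"twist":[0,0,0],"fingers":0.2}])

```text
time_s: 3.55
tcp_pos: [0.4486, -0.1579, 0.1523]
ee_rot: [[0.985, 0.174, 0.008], [0.174, -0.985, -0.005], [0.007, 0.006, -1.0]]
wrist_force: [0.5, -0.7, -1.5]
finger_gap: 0.486
```

```bash
python3 - <<'E'
from h import *
s=robot.observe(); p=cams.camera("wrist"); cv2.imwrite("pics/w2.png",p["img"])
E
python3 goto.py .498 .246 .15 1
```

```text
t 3.6 tcp [ 0.4473 -0.1571  0.1496] gap 0.484 F [-0.   0.2 -2.6] travel [ 12.01 -38.81  -0.14] twist [ 0.0033 -0.0041  0.1575]
```

View pics/w2.png

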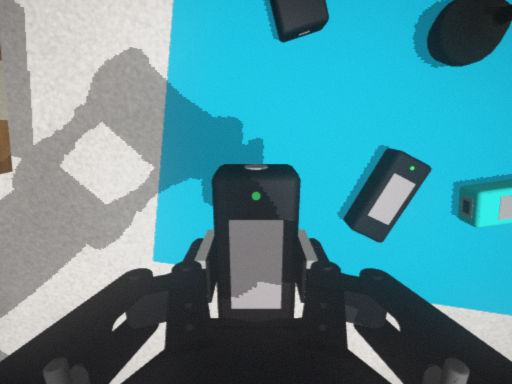

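Adapter 1 is held level and centred in the jaws. Carrying it to the carton.

play_rows(rows=[{"travel":[0.6,-2,0],"twist":[0,0,0.02],"fingers":0.2},{"travel":[1.5,-5,0],"twist":[0,0,0.05],"fingers":0.2},{"travel":[2.6,-8.5,0],"twist":[0,0,0.08],"fingers":0.2},{"travel":[3.7,-12,0],"twist":[0,0,0.1],"fingers":0.2},{"travel":[4.8,-15.5,0],"twist":[0,0,0.12],"fingers":0.2},{"travel":[5.9,-19,0],"twist":[0,0,0.15],"fingers":0.2},{"travel":[7,-22.5,0],"twist":[0,0,0.157],"fingers":0.2},{"travel":[8,-26,0],"twist":[0,0,0.157],"fingers":0.2}])

```text
time_s: 4.27
tcp_pos: [0.4779, 0.1156, 0.1449]
ee_rot: [[1.0, 0.018, -0.004], [0.018, -1.0, 0.0], [-0.004, -0.0, -1.0]]
wrist_force: [0.7, 0.1, -2.2]
finger_gap: 0.482
```

play_rows(rows=[{"travel":[2,-3.5,0],"twist":[0,0,0],"fingers":0.2},{"travel":[2,-6,0],"twist":[0,0,0],"fingers":0.2},{"travel":[2,-8,0],"twist":[0,0,0],"fingers":0.2},{"travel":[2,-10,0],"twist":[0,0,0],"fingers":0.2},{"travel":[2,-11,0],"twist":[0,0,0],"fingers":0.2},{"travel":[2,-11,0],"twist":[0,0,0],"fingers":0.2},{"travel":[2,-11,0],"twist":[0,0,0],"fingers":0.2}])

```text
time_s: 4.85
tcp_pos: [0.4968, 0.2235, 0.1458]
ee_rot: [[1.0, 0.019, -0.002], [0.019, -1.0, -0.001], [-0.002, 0.001, -1.0]]
wrist_force: [-0.1, -1.0, -2.2]
finger_gap: 0.486
```

```bash
python3 - <<'E'
from h import *
s=robot.observe(); p=cams.camera("wrist"); cv2.imwrite("pics/w3.png",p["img"])
E
python3 goto.py .498 .246 .05 1
```

```text
t 4.9 tcp [0.4971 0.2231 0.1462] gap 0.491 F [-0.2 -0.8 -2.3] travel [ 0.15 -2.3   9.61] twist [0.0009 0.0017 0.0002]
```

View pics/w3.png

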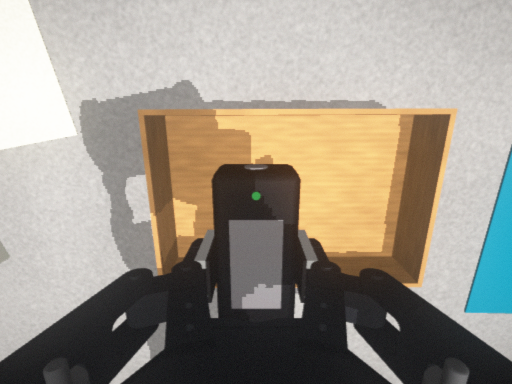

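```bash
python3 - <<'E'
from h import *
s=robot.observe(); p=cams.camera("wrist")
for uv in [(139,111),(455,111),(424,286)]: print(onz(p,uv,.09,s).round(4))
p=cams.camera("wrist")
E
```

```text
[0.5724 0.3089 0.09  ]
[0.5761 0.0831 0.09  ]
[0.4311 0.0769 0.09  ]
```

play_rows(rows=[{"travel":[0.1,-2.4,0],"twist":[0,0,0],"fingers":0.2},{"travel":[0.1,-2.4,1],"twist":[0,0,0],"fingers":0.2},{"travel":[0.1,-2.4,3],"twist":[0,0,0],"fingers":0.2},{"travel":[0.1,-2.4,5],"twist":[0,0,0],"fingers":0.2},{"travel":[0.1,-2.4,6.5],"twist":[0,0,0],"fingers":0.2},{"travel":[0.1,-2.4,7.5],"twist":[0,0,0],"fingers":0.2},{"travel":[0.1,-2.4,8.2],"twist":[0,0,0],"fingers":0.2},{"travel":[0.1,-2.4,8.6],"twist":[0,0,0],"fingers":0.2}])

```text
time_s: 5.67
tcp_pos: [0.498, 0.2473, 0.0603]
ee_rot: [[1.0, 0.017, -0.001], [0.017, -1.0, -0.0], [-0.001, 0.0, -1.0]]
wrist_force: [-0.3, -1.0, -2.0]
finger_gap: 0.48
```

play_rows(rows=[{"travel":[0,0,0.2],"twist":[0,0,0],"fingers":0.2},{"travel":[0,0,0.4],"twist":[0,0,0],"fingers":0.2},{"travel":[0,0,0.6],"twist":[0,0,0],"fingers":0.2},{"travel":[0,0,0.6],"twist":[0,0,0],"fingers":0.2}])

```text
time_s: 6.0
tcp_pos: [0.4985, 0.2481, 0.0554]
ee_rot: [[1.0, 0.018, 0.001], [0.018, -1.0, 0.0], [0.001, -0.0, -1.0]]
wrist_force: [0.3, -0.2, -2.6]
finger_gap: 0.48
```

```bash
python3 goto.py .498 .248 .049 1
```

```text
t 6.0 tcp [0.4985 0.2481 0.0554] gap 0.48 F [ 0.3 -0.2 -2.6] travel [-0.05  0.01  0.64] twist [-0.0002 -0.0006  0.0003]
```

play_rows(rows=[{"travel":[0,0,0.2],"twist":[0,0,0],"fingers":0.2},{"travel":[0,0,0.4],"twist":[0,0,0],"fingers":0.2},{"travel":[0,0,0.5],"twist":[0,0,0],"fingers":0.2},{"travel":[0,0,0.6],"twist":[0,0,0],"fingers":0.2},{"travel":[0,0,0.6],"twist":[0,0,0],"fingers":0.2}])

```text
time_s: 6.42
tcp_pos: [0.4983, 0.2481, 0.0493]
ee_rot: [[1.0, 0.018, 0.0], [0.018, -1.0, 0.0], [0.0, -0.0, -1.0]]
wrist_force: [-1.3, 0.8, -0.6]
finger_gap: 0.485
```

play_rows(rows=[{"travel":[0,0,0],"twist":[0,0,0],"fingers":0.55},{"travel":[0,0,0],"twist":[0,0,0],"fingers":0.62},{"travel":[0,0,0],"twist":[0,0,0],"fingers":0.68},{"travel":[0,0,0],"twist":[0,0,0],"fingers":0.68},{"travel":[0,0,0],"twist":[0,0,0],"fingers":0.68}])

```text
time_s: 6.83
tcp_pos: [0.4983, 0.248, 0.0492]
ee_rot: [[1.0, 0.018, 0.0], [0.018, -1.0, 0.0], [0.0, -0.0, -1.0]]
wrist_force: [-0.1, 0.3, 0.0]
finger_gap: 0.681
```

play_rows(rows=[{"travel":[0,0,-1],"twist":[0,0,0],"fingers":0.68},{"travel":[0,0,-3],"twist":[0,0,0],"fingers":0.68},{"travel":[0,0,-6],"twist":[0,0,0],"fingers":0.68},{"travel":[0,0,-10],"twist":[0,0,0],"fingers":0.68},{"travel":[0,0,-10],"twist":[0,0,0],"fingers":1},{"travel":[0,0,-10],"twist":[0,0,0],"fingers":1}])

```text
time_s: 7.33
tcp_pos: [0.5006, 0.2487, 0.1532]
ee_rot: [[1.0, 0.018, 0.007], [0.018, -1.0, 0.002], [0.007, -0.002, -1.0]]
wrist_force: [-0.5, 0.5, -0.3]
finger_gap: 0.937
```

```bash
python3 - <<'E'
from h import *
s=robot.observe(); p=cams.camera("wrist"); cv2.imwrite("pics/w4.png",p["img"])
E
python3 goto.py .464 -.296 .15 -16
```

```text
t 7.38 tcp [0.499  0.2482 0.1507] gap 0.995 F [-0.7  0.3  0.3] travel [-4.470e+00  5.435e+01  3.000e-02] twist [-0.0011 -0.0028  0.2971]
```

View pics/w4.png

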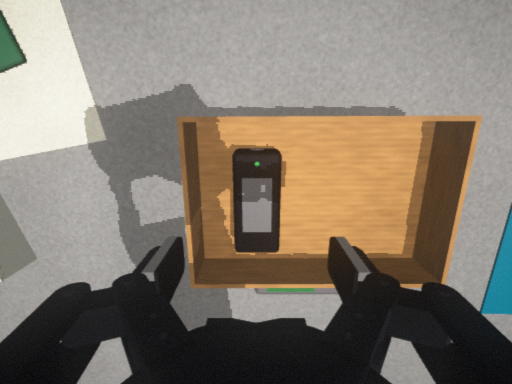

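Adapter 1 lies flat at (233–281, 149–252), inside the left half of the level carton. Now for the second adapter.

play_rows(rows=[{"travel":[-4.5,54.3,0],"twist":[0,0,0.297],"fingers":1},{"travel":[-4.5,54.3,0],"twist":[0,0,0.297],"fingers":1},{"travel":[-4.5,54.3,0],"twist":[0,0,0.297],"fingers":1},{"travel":[-4.5,54.3,0],"twist":[0,0,0.297],"fingers":1},{"travel":[-4.5,54.3,0],"twist":[0,0,0.297],"fingers":1},{"travel":[-4.5,54.3,0],"twist":[0,0,0.297],"fingers":1},{"travel":[-4.5,54.3,0],"twist":[0,0,0.297],"fingers":1},{"travel":[-4.5,54.3,0],"twist":[0,0,0.297],"fingers":1}])

```text
time_s: 8.05
tcp_pos: [0.4749, -0.086, 0.1477]
ee_rot: [[0.961, -0.276, -0.002], [-0.276, -0.961, 0.001], [-0.003, -0.001, -1.0]]
wrist_force: [1.6, 0.5, 0.1]
finger_gap: 1.0
```

```bash
python3 goto.py .464 -.296 .15 -16
```

```text
t 8.05 tcp [ 0.4749 -0.086   0.1477] gap 1.0 F [1.6 0.5 0.1] travel [ 4.73 20.49 -0.25] twist [-0.0005  0.0027  0.0001]
```

play_rows(rows=[{"travel":[4.6,19,0],"twist":[0,0,0],"fingers":1},{"travel":[4.6,19,0],"twist":[0,0,0],"fingers":1},{"travel":[4.6,19,0],"twist":[0,0,0],"fingers":1},{"travel":[4.6,19,0],"twist":[0,0,0],"fingers":1},{"travel":[4.6,19,0],"twist":[0,0,0],"fingers":1},{"travel":[4.6,19,0],"twist":[0,0,0],"fingers":1},{"travel":[4.6,19,0],"twist":[0,0,0],"fingers":1},{"travel":[4.6,19,0],"twist":[0,0,0],"fingers":1}])

```text
time_s: 8.72
tcp_pos: [0.4677, -0.2787, 0.1477]
ee_rot: [[0.961, -0.276, -0.002], [-0.276, -0.961, 0.003], [-0.003, -0.002, -1.0]]
wrist_force: [1.2, -0.5, -0.3]
finger_gap: 1.002
```

```bash
python3 goto.py .464 -.296 .007 -16
```

```text
t 8.72 tcp [ 0.4677 -0.2787  0.1477] gap 1.002 F [ 1.2 -0.5 -0.3] travel [ 0.16  1.8  14.07] twist [-0.0019  0.0026 -0.    ]
```

play_rows(rows=[{"travel":[0.1,1.6,1],"twist":[0,0,0],"fingers":1},{"travel":[0.1,1.6,5],"twist":[0,0,0],"fingers":1},{"travel":[0.1,1.6,8],"twist":[0,0,0],"fingers":1},{"travel":[0.1,1.6,8],"twist":[0,0,0],"fingers":1},{"travel":[0.1,1.6,8],"twist":[0,0,0],"fingers":1}])

```text
time_s: 9.13
tcp_pos: [0.4639, -0.2928, 0.0675]
ee_rot: [[0.962, -0.274, -0.004], [-0.274, -0.962, 0.004], [-0.005, -0.003, -1.0]]
wrist_force: [0.0, -0.5, 0.5]
finger_gap: 0.998
```

```bash
python3 goto.py .464 -.296 .007 -16
```

```text
t 9.13 tcp [ 0.4639 -0.2928  0.0675] gap 0.998 F [ 0.  -0.5  0.5] travel [0.13 0.32 6.04] twist [-0.0028  0.0047  0.0018]
```

play_rows(rows=[{"travel":[0.1,0.3,2],"twist":[-0.003,0.005,0],"fingers":1},{"travel":[0.1,0.3,4],"twist":[-0.003,0.005,0],"fingers":1},{"travel":[0.1,0.3,5.3],"twist":[-0.003,0.005,0],"fingers":1},{"travel":[0.1,0.3,5.9],"twist":[-0.003,0.005,0],"fingers":1},{"travel":[0.1,0.3,5.9],"twist":[-0.003,0.005,0],"fingers":1},{"travel":[0.1,0.3,5.9],"twist":[-0.003,0.005,0],"fingers":1}])

```text
time_s: 9.63
tcp_pos: [0.4658, -0.2991, 0.0112]
ee_rot: [[0.961, -0.275, 0.005], [-0.275, -0.961, -0.005], [0.006, 0.004, -1.0]]
wrist_force: [-0.3, -0.5, 0.9]
finger_gap: 1.001
```

play_rows(rows=[{"travel":[0,0,0],"twist":[0,0,0],"fingers":0.2},{"travel":[0,0,0],"twist":[0,0,0],"fingers":0.2},{"travel":[0,0,0],"twist":[0,0,0],"fingers":0.2},{"travel":[0,0,0],"twist":[0,0,0],"fingers":0.2},{"travel":[0,0,0],"twist":[0,0,0],"fingers":0.2},{"travel":[0,0,0],"twist":[0,0,0],"fingers":0.2},{"travel":[0,0,0],"twist":[0,0,0],"fingers":0.2},{"travel":[0,0,0],"twist":[0,0,0],"fingers":0.2}], grip_force=40)

```text
time_s: 10.3
tcp_pos: [0.4656, -0.2992, 0.0109]
ee_rot: [[0.961, -0.276, 0.005], [-0.276, -0.961, -0.005], [0.006, 0.004, -1.0]]
wrist_force: [-1.3, 0.5, 6.5]
finger_gap: 0.482
```

play_rows(rows=[{"travel":[0,0,-1],"twist":[0,0,0],"fingers":0.2},{"travel":[0,0,-3],"twist":[0,0,0],"fingers":0.2},{"travel":[0,0,-6],"twist":[0,0,0],"fingers":0.2},{"travel":[0,0,-9],"twist":[0,0,0],"fingers":0.2},{"travel":[0,0,-12],"twist":[0,0,0],"fingers":0.2},{"travel":[0,0,-14],"twist":[0,0,0],"fingers":0.2},{"travel":[0,0,-14],"twist":[0,0,0],"fingers":0.2}])

```text
time_s: 10.88
tcp_pos: [0.4668, -0.3003, 0.1555]
ee_rot: [[0.961, -0.276, 0.01], [-0.275, -0.961, -0.011], [0.013, 0.007, -1.0]]
wrist_force: [0.5, -0.0, -1.2]
finger_gap: 0.482
```

```bash
python3 - <<'E'
from h import *
s=robot.observe(); p=cams.camera("wrist"); cv2.imwrite("pics/w5.png",p["img"])
E
python3 goto.py .500 .139 .15 1
```

```text
t 10.93 tcp [ 0.4656 -0.2992  0.1525] gap 0.48 F [ 0.3  0.1 -2.3] travel [ -8.77 -43.08  -0.07] twist [ 0.0068 -0.0085 -0.2966]
```

View pics/w5.png

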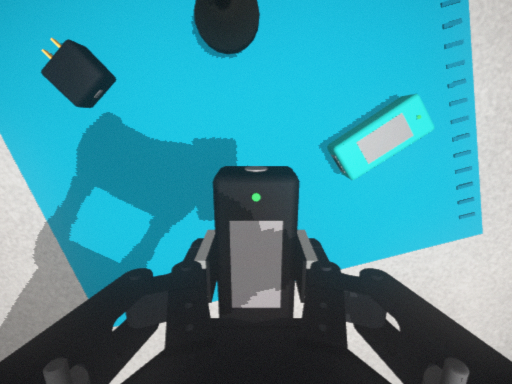

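Adapter 2 is held the same way. Carrying it to the other half.

play_rows(rows=[{"travel":[-0.4,-2,0],"twist":[0,0,-0.03],"fingers":0.2},{"travel":[-1,-5,0],"twist":[0,0,-0.07],"fingers":0.2},{"travel":[-1.7,-8.5,0],"twist":[0.007,-0.008,-0.12],"fingers":0.2},{"travel":[-2.4,-12,0],"twist":[0.007,-0.008,-0.17],"fingers":0.2},{"travel":[-3.2,-15.5,0],"twist":[0.007,-0.008,-0.22],"fingers":0.2},{"travel":[-3.9,-19,0],"twist":[0.007,-0.008,-0.27],"fingers":0.2},{"travel":[-4.6,-22.5,0],"twist":[0.007,-0.008,-0.297],"fingers":0.2},{"travel":[-5.3,-26,0],"twist":[0.007,-0.008,-0.297],"fingers":0.2}])

```text
time_s: 11.6
tcp_pos: [0.4833, -0.0314, 0.1465]
ee_rot: [[1.0, 0.019, -0.007], [0.019, -1.0, 0.005], [-0.007, -0.005, -1.0]]
wrist_force: [0.9, 0.3, -1.8]
finger_gap: 0.481
```

```bash
python3 goto.py .500 .138 .15 1
```

```text
t 11.6 tcp [ 0.4833 -0.0314  0.1465] gap 0.481 F [ 0.9  0.3 -1.8] travel [  1.98 -16.91  -0.27] twist [-0.0052  0.0072  0.0012]
```

play_rows(rows=[{"travel":[0.6,-3.5,0],"twist":[0,0,0],"fingers":0.2},{"travel":[1,-7,0],"twist":[0,0,0],"fingers":0.2},{"travel":[1.5,-10,0],"twist":[0,0,0],"fingers":0.2},{"travel":[1.8,-12.5,0],"twist":[0,0,0],"fingers":0.2},{"travel":[1.8,-14.5,0],"twist":[0,0,0],"fingers":0.2},{"travel":[1.8,-15.5,0],"twist":[0,0,0],"fingers":0.2},{"travel":[1.8,-15.5,0],"twist":[0,0,0],"fingers":0.2},{"travel":[1.8,-15.5,0],"twist":[0,0,0],"fingers":0.2}])

```text
time_s: 12.27
tcp_pos: [0.4996, 0.1212, 0.1482]
ee_rot: [[1.0, 0.019, -0.006], [0.019, -1.0, 0.003], [-0.005, -0.003, -1.0]]
wrist_force: [0.6, -0.3, -1.7]
finger_gap: 0.481
```

```bash
python3 goto.py .500 .138 .052 1
```

```text
t 12.27 tcp [0.4996 0.1212 0.1482] gap 0.481 F [ 0.6 -0.3 -1.7] travel [ 0.13 -1.64  9.63] twist [-0.0031  0.0055  0.0011]
```

play_rows(rows=[{"travel":[0,-1.6,0],"twist":[-0.003,0.005,0],"fingers":0.2},{"travel":[0,-1.6,1],"twist":[-0.003,0.005,0],"fingers":0.2},{"travel":[0,-1.6,3],"twist":[-0.003,0.005,0],"fingers":0.2},{"travel":[0,-1.6,5],"twist":[-0.003,0.005,0],"fingers":0.2},{"travel":[0,-1.6,6.5],"twist":[-0.003,0.005,0],"fingers":0.2},{"travel":[0,-1.6,7.5],"twist":[-0.003,0.005,0],"fingers":0.2},{"travel":[0,-1.6,8.2],"twist":[-0.003,0.005,0],"fingers":0.2},{"travel":[0,-1.6,8.4],"twist":[-0.003,0.005,0],"fingers":0.2}])

```text
time_s: 12.93
tcp_pos: [0.4992, 0.1371, 0.0642]
ee_rot: [[1.0, 0.017, -0.0], [0.017, -1.0, 0.0], [-0.0, -0.0, -1.0]]
wrist_force: [-0.8, 0.8, -1.9]
finger_gap: 0.48
```

```bash
python3 goto.py .500 .138 .052 1
```

```text
t 12.93 tcp [0.4992 0.1371 0.0642] gap 0.48 F [-0.8  0.8 -1.9] travel [ 0.08 -0.09  1.22] twist [-0.0005  0.0003 -0.0006]
```

play_rows(rows=[{"travel":[0,0,0.3],"twist":[0,0,0],"fingers":0.2},{"travel":[0,0,0.6],"twist":[0,0,0],"fingers":0.2},{"travel":[0,0,0.8],"twist":[0,0,0],"fingers":0.2},{"travel":[0,0,0.9],"twist":[0,0,0],"fingers":0.2},{"travel":[0,0,1.0],"twist":[0,0,0],"fingers":0.2},{"travel":[0,0,1.1],"twist":[0,0,0],"fingers":0.2},{"travel":[0,0,1.1],"twist":[0,0,0],"fingers":0.2}])

```text
time_s: 13.52
tcp_pos: [0.5, 0.138, 0.0547]
ee_rot: [[1.0, 0.018, 0.002], [0.018, -1.0, 0.001], [0.002, -0.001, -1.0]]
wrist_force: [-0.5, -0.4, -3.3]
finger_gap: 0.481
```

play_rows(rows=[{"travel":[0,0,0.1],"twist":[0,0,0],"fingers":0.2},{"travel":[0,0,0.2],"twist":[0,0,0],"fingers":0.2},{"travel":[0,0,0.25],"twist":[0,0,0],"fingers":0.2},{"travel":[0,0,0.25],"twist":[0,0,0],"fingers":0.2}])

```text
time_s: 13.85
tcp_pos: [0.5, 0.138, 0.0522]
ee_rot: [[1.0, 0.018, 0.002], [0.018, -1.0, 0.001], [0.002, -0.001, -1.0]]
wrist_force: [-0.1, -0.5, -2.7]
finger_gap: 0.483
```

play_rows(rows=[{"travel":[0,0,0.05],"twist":[0,0,0],"fingers":0.2},{"travel":[0,0,0.1],"twist":[0,0,0],"fingers":0.2},{"travel":[0,0,0.1],"twist":[0,0,0],"fingers":0.2}])

```text
time_s: 14.1
tcp_pos: [0.5002, 0.138, 0.052]
ee_rot: [[1.0, 0.018, 0.002], [0.018, -1.0, 0.001], [0.002, -0.001, -1.0]]
wrist_force: [-4.6, -0.3, 5.8]
finger_gap: 0.481
```

Contact at 5.8 N. Releasing.

play_rows(rows=[{"travel":[0,0,0],"twist":[0,0,0],"fingers":0.55},{"travel":[0,0,0],"twist":[0,0,0],"fingers":0.62},{"travel":[0,0,0],"twist":[0,0,0],"fingers":0.68},{"travel":[0,0,0],"twist":[0,0,0],"fingers":0.68},{"travel":[0,0,0],"twist":[0,0,0],"fingers":0.68}])

```text
time_s: 14.52
tcp_pos: [0.5, 0.138, 0.0511]
ee_rot: [[1.0, 0.018, 0.002], [0.018, -1.0, 0.001], [0.002, -0.001, -1.0]]
wrist_force: [-0.3, -0.4, -0.2]
finger_gap: 0.679
```

play_rows(rows=[{"travel":[0,0,-1],"twist":[0,0,0],"fingers":0.68},{"travel":[0,0,-3],"twist":[0,0,0],"fingers":0.68},{"travel":[0,0,-6],"twist":[0,0,0],"fingers":0.68},{"travel":[0,0,-10],"twist":[0,0,0],"fingers":0.68},{"travel":[0,0,-13],"twist":[0,0,0],"fingers":0.68},{"travel":[0,0,-13],"twist":[0,0,0],"fingers":0.68},{"travel":[0,0,-13],"twist":[0,0,0],"fingers":0.68}])

```text
time_s: 15.1
tcp_pos: [0.5015, 0.138, 0.1842]
ee_rot: [[1.0, 0.018, 0.008], [0.018, -1.0, 0.001], [0.008, -0.001, -1.0]]
wrist_force: [-0.7, -0.3, -0.7]
finger_gap: 0.684
```

```bash
python3 - <<'E'
from h import *
s=robot.observe(); print(s["time_s"],s["tcp_pos"]); p=cams.camera("wrist"); cv2.imwrite("pics/w6.png",p["img"])
for r in finder.pinpoint(p,"adapter_a_center")[:3]:
    uv=np.array(r["at"])*[512,384]; print(round(r["score"],2),uv.round(1),onz(p,uv,.059,s).round(4))
for nm,z in(("carton",.04),("scale",0)):
  for r in finder.pinpoint(p,nm)[:1]:
    uv=np.array(r["at"])*[512,384]; print(nm,round(r["score"],2),uv.round(1),onz(p,uv,z,s).round(4))
hsv=cv2.cvtColor(p["img"],cv2.COLOR_BGR2HSV)
br=cv2.inRange(hsv,(5,60,90),(25,255,255)); n,l,st,_=cv2.connectedComponentsWithStats(br); print(st[1:][st[1:,4]>2000])
E
```

```text
15.1 [0.50146306 0.13797767 0.18420065]
0.97 [254.7 191.6] [0.5001 0.1403 0.059 ]
0.64 [510.8 355.9] [ 0.2894 -0.1885  0.059 ]
carton 0.77 [203.7 184.9] [0.5017 0.1973 0.04  ]
[[   58   115   266   154 27934]]
```

View pics/w6.png

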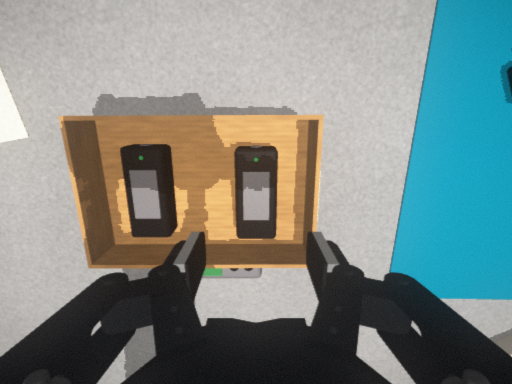

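Both adapters lie flat, at (121–177, 144–237) and (235–277, 146–238), and the carton looks level. One last numeric check, then hand in.

```bash
python3 - <<'E'
from h import *
s=robot.observe(); p=cams.camera("wrist")
for uv,z in [((62,116),.09),((322,116),.09),((147,194),.074),((256,194),.074)]: print(onz(p,uv,z,s).round(4))
print(s["time_s"],np.abs(s["qvel"]).max()); robot.job_done()
E
```

```text
[0.5692 0.3027 0.09  ]
[0.5728 0.0848 0.09  ]
[0.4974 0.2449 0.074 ]
[0.4992 0.1389 0.074 ]
15.3 0.0034099500304815853
the job is handed in; nothing more can be done
```

I put both black adapters into the carton, one flat in each end half, and handed the job in at about 15 s of the 53 s allowed. No verdict is reported.

- **Placing:** each adapter was lowered until it touched the floor, then released. The largest contact force reported was about 6 N, on the second adapter.
- **Adapter positions:** in the last wrist picture their centres are at about (0.497, 0.245) and (0.499, 0.139) m. That is roughly 51 and 55 mm from the carton's middle along its length, and within about 3 mm of its centre line.
- **Carton:** it looks level in the picture. Its middle is at about y = 0.194 m, within 3 mm of where the first top view put it. I did not measure the tilt or the scale's own position; I relied on the carton having started centred.
- **Arm:** it was clear and at rest when I handed in.

Two checks disagreed slightly. The carton rim measured 218 mm long in the last picture instead of 228 mm, and the network put the carton's middle about 3 mm away from my rim measurement. Both are well inside the tolerances.

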